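Draw a flat carton off the stock shelf and lay it on the parcel scale

ROBOT

A 6-joint arm with a two-finger parallel gripper is mounted at the origin on the work surface. World frame = base frame: x ahead of the robot, y to its left, z up, the work surface at z = 0. Lengths are in mm, angles in rad, forces in N, time in s.
With the tool pointing down it reaches from about 350 to 975 mm from the base axis. Payload 7.1 kg.
Tool frame: the origin (TCP) lies midway between the tips of the shut fingers; the grasp point (between the pads) lies 19 mm behind it; z points along the fingers, y is the direction in which the jaws open and shut (so a half turn about z gives the same grasp; the last joint's range is limited). The gripper opens to 88 mm and grips with 3 to 60 N. Pads are 20 mm wide; open, the fingers measure 115 mm over their backs; the gripper's body (75 mm by 178 mm) begins 61 mm behind the grasp point.
Start: joints at [-1.201, 0.423, 1.63, -0, 1.089, -0.019], TCP at [236.94, -578.329, 222.675] pointing down, gripper open.
Joint ranges: [-3, 3], [-0.9, 2.11], [0.09, 2.58], [-1.31, 4.45], [0.11, 2.69], [-2.54, 2.54]. Speed limits (rad/s): [2.39, 2.39, 3.01, 3.14, 3.14, 3.14].

INTERFACE

Orientations are given as a unit quaternion [x, y, z, w].
In Python, from plant import get_state, read_camera, camera_info, close_job gives the robot as it stands.
- The arm moves only by the tool step_arm, never from a script. Its argument "deltas" is a list that holds one entry, the list of rows, each a list of 7 numbers: the finger opening in m, from 0 to 0.0878, then the shift along the tool's x, y, z in m, then the turn, a rotation vector about the tool's x, y, z in degrees. In form: [[[gripper, tx, ty, tz, wx, wy, wz], ...]]. A call has 1 to 10 rows; each row is the pose to reach, as a shift and turn from the pose commanded when the call began, along the tool's axes at that moment; what a row does not reach only later rows make up. A row lasts 1/12 s, in which the tool goes at most 41.7 mm and 7.16 degrees, less where a joint would pass 70% of its speed; a pose out of reach is approached as far as the arm can. A call with a gripper value outside its range is refused whole. The fingers move at their own pace and stop on an object; "squeeze" is the grip in N (left out, the last holds). Time passes only in rows, so rows that repeat a pose let the fingers close. It gives the time, the measured TCP pose, the force and the opening at its end, in the units of the state.
- get_state(): the state, without advancing time (a new reading comes with each control period).
- read_camera(name): name is "scene" or "side" or "wrist"; returns the picture (480x640x3 uint8, blue, green, red); there is no depth.
- camera_info(name): a dict with "fx", "fy", "cx", "cy" (pixels), "R" (3x3) and "t" (3): a world point X has camera coordinates R X + t. Camera axes: x right, y down, z forward; pixel columns grow to the right and rows downward; lengths in mm; the calibration is good to about 2 mm. A picture is of the moment at which its call begins: read the wrist's pose just before it. camera_info takes no time and is no camera call; for the wrist camera it gives the pose at the moment of the call.
- close_job(): hands the job in, once; it reports no verdict.
The state is a dict: "t": time; "joint_pos": joint angles; "joint_velocities": joint speeds; "effort": joint torques, N m; "eef_pos": TCP position; "eef_rot": TCP orientation; "contact_force": force on the tool from outside, world axes, zero at the start; "torque": the same for the moment, N m; "width": opening from 0.0 (shut) to 1.0 (fully open).
Only numpy, scipy, OpenCV 4.12 (cv2) and the standard library are available. Lean on these libraries where they do the work, as an engineer would, in place of code of your own. Each camera call takes 0.05 s, during which the arm holds its last target. There are 200 camera calls.

TASK

On the counter's stock shelf three flat cartons lie packed side by side in the middle pigeonhole. Press on the top of the middle one - firmly enough to grip it, but without denting it - and draw it straight out along the counter mat until it is clear of the shelf, leaving the cartons beside it where they are; then pick it up and set it down gently, flat on the platter of the parcel scale with both its ends on the platter. Leave everything else alone.

Things in the scene. Friction and masses are not known exactly. Their poses are not given: they have to be found in the camera images.
- carton: the carton to fetch, middle one and lowest of the three: plain brown card, strip of paper tape along its top, 190 x 56 x 32 mm (x, y, z), 0.3 to 0.55 kg, weight evenly spread. Origin: centre of its underside, resting on the mat; x axis along its length, from the front end (sticking out of the shelf) to the rear end, z up. Gaps to its neighbours are only 1 to 2.5 mm
- carton_top (a point): centre of the carton's top face. Friction coefficient: card on the mat about 0.5, fingertip on the top panel about 1, so a finger that presses too lightly just slips; about 13 N does for drawing. Over about 16 N dents the panel, which hardly gives under the finger: touch it slowly and feel the force. The sides are stiffer: grip them with 20 to 50 N
- carton_front (a point): middle of the lower edge of the carton's front end, x = -95 mm in its frame; at the start about 70 mm in front of the shelf's edge and level with the neighbours' front ends to about 8 mm, so the carton's sides can be gripped only once it is drawn out past them
- carton_rear (a point): middle of the lower edge of the carton's rear end, x = +95 mm in its frame
- carton_tall: neighbouring carton, 190 x 56 x 44 mm, about 0.6 kg, lying along one side of the carton (left or right); origin: centre of its underside, x axis along its length from front end to rear end
- carton_mid: neighbouring carton, 190 x 56 x 40 mm, about 0.55 kg, lying along the other side; origin: centre of its underside, x axis along its length from front end to rear end
- shelf: white stock shelf, fixed, 200 mm deep (x), 400 mm wide (y): a board, underside 55 and top 69 mm above the mat, over three pigeonholes with no floor of their own (the cartons lie on the mat). Bins 40 mm high and a shackle stand on the board's rear half; its front 100 mm is clear. Origin: on the mat under its middle; x axis from front to back, so the carton is drawn along -x
- shelf_edge (a point): on the mat below the middle of the shelf's front edge, x = -100 mm in the shelf's frame, axes as the shelf's. The carton is clear of the shelf when its rear end is in front (-x) of this edge
- scale: parcel scale for up to 6 kg (60 N), fixed: grey housing, steel platter 240 (x) by 200 mm (y), its top 56 mm above the counter; low console with display on its -x side, under 40 mm high, reaching to x = -185 mm. It stands left or right of the space in front of the shelf. Origin: on the counter under the middle of the platter
- platter (a point): centre of the platter's top face, axes as the scale's
- parts_bin: bystander: red open-fronted parts bin with fittings, fixed, 220 x 150 x 85 mm, on the other side from the scale; origin: centre of its underside
- varnish_can: bystander: tin with paper label, 86 mm across, 105 mm high, left of the shelf; origin: centre of its underside
- cowl_vent: bystander: white cowl ventilator about 140 mm high, right of the shelf; origin: centre of its underside
- mat: black counter mat, fixed, 550 x 390 mm (x, y), on which the shelf stands and the carton slides; it is a firm pad whose level surface lies 3 to 9 mm above the counter (height 0), differently each time. Origin: centre of its top face
- bow_shackle: bystander: steel bow shackle, about 65 x 54 x 18 mm, lying on the shelf's board towards the back; origin: centre of its underside

How it is judged:
By the outcome, as a careful person would: the job done as asked, in the order asked, and still so for the second after the job is handed in, with the robot touching nothing.
It also fails if it takes over 64 s, if anything falls off the work surface, if the arm or the gripper's body presses on something with over 40 N, if the wrist force passes 120 N, or if a joint passes its speed limit or range.

## Working session

There is one attempt and no reset: what is moved stays moved. The work goes in short steps, Python scripts to look and compute and a tool call to move; the robot and the scene stay as the last step left them, time stands still between calls to the robot, and variables do not carry over. Pictures are saved under pics/ and viewed, about 8 in all and at most 12, crops included, and the job is handed in when it is done.

Besides the shell and the picture viewer there is one more tool, called after "Request:" as a command line: name --argument value ..., lists and objects as JSON in quotes. step_arm: Moves the arm, as the interface text tells. Its arguments: {"type":"object","properties":{"deltas":{"type":"array","items":{"type":"array","items":{"type":"array","items":{"type":"number"}}}},"squeeze":{"type":"number"}},"required":["deltas"]}

```bash
mkdir -p pics; ls
python3 - <<'E'
from plant import *
import cv2
s=get_state();print(s)
a=read_camera("scene");b=read_camera("side")
cv2.imwrite("pics/scene0.png",a);cv2.imwrite("pics/side0.png",b)
for n in("scene","side","wrist"):print(n,camera_info(n))
E
```

```text
pics
{'t': 0.0, 'joint_pos': array([-1.20098130e+00,  4.23809893e-01,  1.63067411e+00,  1.55896087e-06,
        1.08859895e+00, -1.90038009e-02]), 'joint_velocities': array([ 1.58425427e-04,  1.25871107e-04, -6.05369604e-05, -1.21557217e-03,
        2.01389297e-03,  6.82895095e-04]), 'effort': array([ 2.87808798e-03, -5.44623899e+01, -2.73668271e+01,  6.44733198e-02,
        2.26349506e-02, -1.13390950e-04]), 'eef_pos': array([ 236.75909439, -577.82941766,  221.92726453]), 'eef_rot': array([ 9.81161731e-01,  1.93186701e-01, -1.29354116e-04, -7.33834288e-04]), 'contact_force': array([-0.84777449,  0.03065438, -0.02921793]), 'torque': array([-0.04579499,  0.02554295, -0.0153816 ]), 'width': 0.9983404498422779}
scene {'fx': 439.53644576607377, 'fy': 439.53644576607377, 'cx': 324.1915157978946, 'cy': 240.52761651795345, 'R': array([[ 0.69857178,  0.71547818,  0.00940466],
       [ 0.44037506, -0.41953553, -0.79376303],
       [-0.56397454,  0.55864203, -0.60815443]]), 't': array([-423.53724712, -198.19705798, 1301.56380595])}
side {'fx': 548.337822821478, 'fy': 548.337822821478, 'cx': 321.23750081893405, 'cy': 240.17886976382624, 'R': array([[-0.91651593, -0.39990192,  0.00877517],
       [-0.27917339,  0.62380496, -0.73002027],
       [ 0.28646251, -0.671525  , -0.68336915]]), 't': array([ 570.38600391,  224.6523189 , 1259.79142243])}
wrist {'fx': 383.602675856687, 'fy': 383.602675856687, 'cx': 318.19168639330695, 'cy': 237.52012194336308, 'R': array([[ 0.37881639, -0.92547118, -0.00110931],
       [-0.89561329, -0.36689637,  0.25152315],
       [-0.23318443, -0.09428758, -0.96785065]]), 't': array([-623.59728362,  -30.30878294,  391.24499279])}
```

View pics/scene0.png

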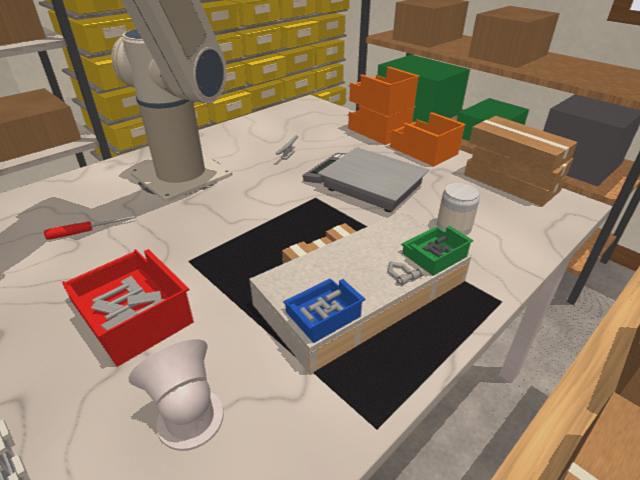

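View pics/side0.png

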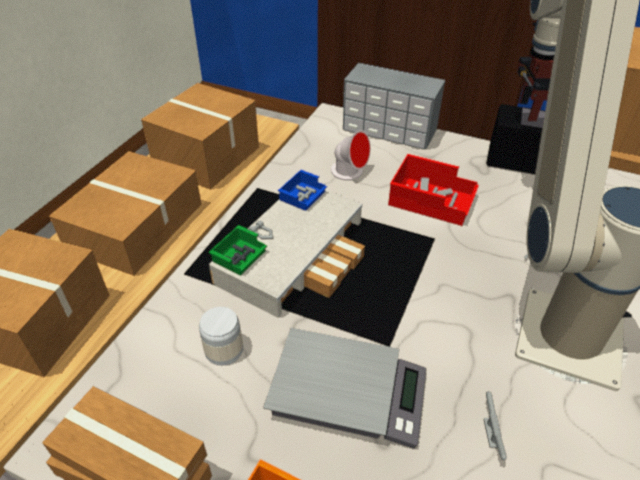

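The scene view shows the shelf on the black mat. In the side view the three cartons' fronts stick out near (305–365, 240–295), the scale platter has corners near (291,331), (398,348), (383,434), (268,408), and the red bin is at (432,190).

```bash
cat > h.py <<'E'
import numpy as np, cv2
from plant import *
def ray(ci,u,v):
    R=np.array(ci["R"]);t=np.array(ci["t"])
    return -R.T@t, R.T@np.array([(u-ci["cx"])/ci["fx"],(v-ci["cy"])/ci["fy"],1])
def onz(ci,u,v,z):
    c,d=ray(ci,u,v); return c+d*(z-c[2])/d[2]
def proj(ci,X):
    p=np.array(ci["R"])@np.array(X)+np.array(ci["t"]); return np.array([ci["fx"]*p[0]/p[2]+ci["cx"],ci["fy"]*p[1]/p[2]+ci["cy"]])
E
python3 - <<'E'
from h import *
np.set_printoptions(precision=1,suppress=True)
s=camera_info("side");c=camera_info("scene")
print("mat side",[onz(s,*p,6) for p in((262,190),(434,238),(388,341),(187,272))])
print("mat scene",[onz(c,*p,6) for p in((318,198),(190,261),(377,428),(501,300))])
print("platter",[onz(s,*p,56) for p in((291,331),(398,348),(383,434),(268,408))])
print("platterscene",[onz(c,*p,56) for p in((353,148),(428,165),(394,208),(305,178))])
print("board front edge side",[onz(s,*p,75) for p in((280,292),(362,200))])
print("carton front tops",[onz(s,*p,z) for p,z in(((330,288),45),((340,277),38),((362,246),48))])
img=cv2.imread("pics/side0.png")[180:320,180:450]
cv2.imwrite("pics/sidecrop.png",cv2.resize(img,None,fx=2.9,fy=2.9,interpolation=cv2.INTER_CUBIC))
E
```

```text
mat side [array([ 899.5, -191.4,    6. ]), array([ 372.6, -195.9,    6. ]), array([378. , 182.1,   6. ]), array([913.6, 185.3,   6. ])]
mat scene [array([384. , 193.6,   6. ]), array([ 378.9, -194.4,    6. ]), array([ 921.8, -195.9,    6. ]), array([918.8, 194.2,   6. ])]
platter [array([572.9, 279.8,  56. ]), array([345.2, 227.8,  56. ]), array([311.3, 425.5,  56. ]), array([532.6, 464.8,  56. ])]
platterscene [array([309.7, 410. ,  56. ]), array([528.6, 484.4,  56. ]), array([601.2, 240.1,  56. ]), array([345.3, 182.4,  56. ])]
board front edge side [array([637.4, 203. ,  75. ]), array([ 583.2, -187.8,   75. ])]
carton front tops [array([547.6, 120.1,  45. ]), array([541.6,  71.1,  38. ]), array([527.8, -43.8,  48. ])]
```

View pics/sidecrop.png

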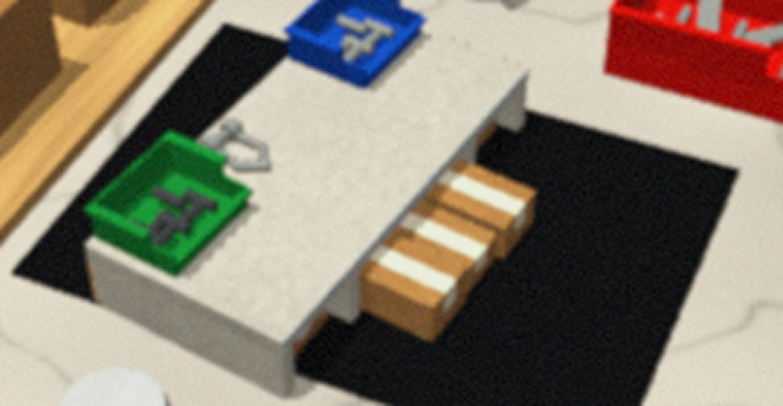

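Rough fix: shelf yaw about -8°, carton front near (540,70), platter centre near (440,350) at about 13°. I'll go above with the wrist camera for a close look.

Request:
step_arm --deltas '[[[0.0878, 0.025, -0.026, -0.012, 0, 0, 3], [0.0878, 0.05, -0.053, -0.024, 0, 0, 6], [0.0878, 0.075, -0.079, -0.036, 0, 0, 9], [0.0878, 0.1, -0.105, -0.048, 0, 0, 12], [0.0878, 0.125, -0.132, -0.06, 0, 0, 15], [0.0878, 0.15, -0.158, -0.072, 0, 0, 18], [0.0878, 0.175, -0.184, -0.084, 0, 0, 21], [0.0878, 0.2, -0.211, -0.096, 0, 0, 24], [0.0878, 0.225, -0.237, -0.108, 0, 0, 27], [0.0878, 0.25, -0.264, -0.12, 0, 0, 30]]]'

```text
t: 0.93
eef_pos: [368.2, -237.5, 343.1]
eef_rot: [0.998, -0.069, -0.0, -0.0]
contact_force: [0.2, -0.6, -0.5]
width: 1.004
```

Request:
step_arm --deltas '[[[0, 0.008, -0.036, 0, 0, 0, 0], [0, 0.016, -0.072, 0, 0, 0, 0], [0, 0.024, -0.108, 0, 0, 0, 0], [0, 0.032, -0.144, 0, 0, 0, 0], [0, 0.04, -0.18, 0, 0, 0, 0], [0, 0.048, -0.216, 0, 0, 0, 0], [0, 0.056, -0.252, 0, 0, 0, 0], [0, 0.064, -0.288, 0, 0, 0, 0], [0, 0.072, -0.324, 0, 0, 0, 0], [0, 0.074, -0.34, 0, 0, 0, 0]]]'

```text
t: 1.77
eef_pos: [488.1, 91.2, 342.4]
eef_rot: [0.998, -0.066, 0.0, -0.0]
contact_force: [0.1, -1.3, 0.0]
width: 0.28
```

Run:
```python
from h import *
import pickle
np.set_printoptions(precision=1,suppress=True)
ci=camera_info("wrist");im=read_camera("wrist");s=get_state()
cv2.imwrite("pics/w1.png",im);pickle.dump(ci,open("w1.pkl","wb"))
print(s["t"],s["eef_pos"],s["eef_rot"],ray(ci,320,240))
```

```text
1.8167 [488.3  92.  342.3] [ 1.  -0.1 -0.  -0. ] (array([556.,  83., 506.]), array([-0.3,  0. , -1. ]))
```

View pics/w1.png

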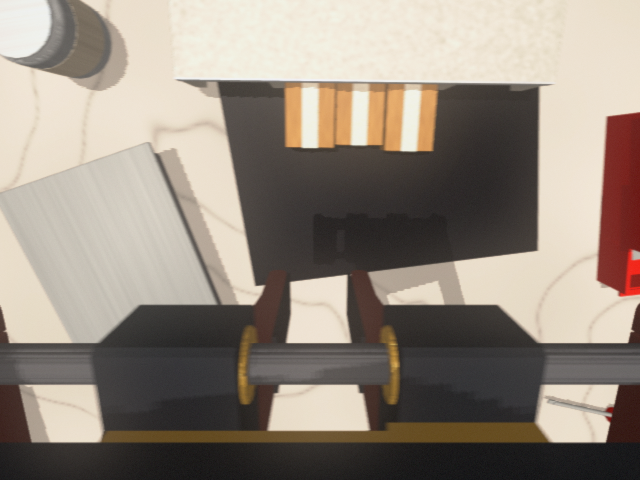

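The wrist view shows the cartons end-on: left (285–335), middle (336–384, front edge about v=146), right (385–437). The board's front edge is at v≈80 and the platter's near corners are at (150,143) and (0,190). The middle carton is darker, so lower.

Run:
```python
from h import *
import pickle
np.set_printoptions(precision=1,suppress=True)
ci=pickle.load(open("w1.pkl","rb"));im=cv2.imread("pics/w1.png")
g=cv2.cvtColor(im,cv2.COLOR_BGR2HSV)
tape=((g[...,1]<60)&(g[...,2]>150)).astype(np.uint8)
for lo,hi in((290,330),(338,382),(390,434)):
  pts=[]
  for v in range(92,140,3):
    u=np.where(tape[v,lo:hi])[0]+lo
    if len(u): pts.append((u.mean(),v,len(u)))
  pts=np.array(pts); k=np.polyfit(pts[:,1],pts[:,0],1)
  bot=[]
  for u in range(lo+4,hi-4,3):
    col=im[120:165,u].astype(int).sum(1); bot.append(120+np.argmax(np.abs(np.diff(col))))
  b=np.median(bot)
  for z in(32,40,44):
    A=onz(ci,np.polyval(k,92),92,z+6);B=onz(ci,np.polyval(k,b),b,z+6)
    d=A-B;print(lo,"z",z,"front",B,"yaw",np.degrees(np.arctan2(d[1],d[0])),"v",b,pts[0,2])
print("row130 transitions",[ (u,im[115,u].tolist()) for u in range(326,396,2)][::1] if 0 else "")
for z in(75,):
  a=onz(ci,178,79,z);b=onz(ci,552,84,z);d=a-b;print("edge",a,b,np.linalg.norm(d),np.degrees(np.arctan2(-d[0],d[1])))
# bottom edges of shelf
a,b,c=[onz(ci,*p,56) for p in((150,143),(0,190),(217,304))];print("platter",a,b,c)
# mask of platter right edge line
for n,z in(("mat",6),):print([onz(ci,*p,z) for p in((256,286),(538,250))])
```

```text
290 z 32 front [547.1  94.8  38. ] yaw -8.511470467287817 v 147.0 17.0
290 z 40 front [547.3  94.6  46. ] yaw -8.511470467287813 v 147.0 17.0
290 z 44 front [547.4  94.5  50. ] yaw -8.511470467287811 v 147.0 17.0
338 z 32 front [542.9  36.7  38. ] yaw -8.506488844120446 v 144.0 16.0
338 z 40 front [543.1  37.5  46. ] yaw -8.50648884412044 v 144.0 16.0
338 z 44 front [543.2  37.8  50. ] yaw -8.506488844120446 v 144.0 16.0
390 z 32 front [528.1 -21.4  38. ] yaw -8.282642240874726 v 150.0 16.0
390 z 40 front [528.6 -19.6  46. ] yaw -8.282642240874734 v 150.0 16.0
390 z 44 front [528.8 -18.7  50. ] yaw -8.282642240874717 v 150.0 16.0
row130 transitions 
edge [634.8 220.7  75. ] [ 577.9 -168.    75. ] 392.88425905956973 -8.329638255856352
platter [575.9 273.6  56. ] [546.9 461.1  56. ] [370.9 237.3  56. ]
[array([369.8, 195.2,   6. ]), array([ 370.5, -193.4,    6. ])]
```

```bash
cat >> h.py <<'E'
from scipy.spatial.transform import Rotation as Ro
def to(X,yaw):
    s=get_state();r=Ro.from_quat(s["eef_rot"]).as_matrix();d=np.array(X)-s["eef_pos"]
    y=np.degrees(np.arctan2(r[1,0],r[0,0]))
    print("t",s["t"],"pos",s["eef_pos"].round(1),"F",s["contact_force"].round(2),"w",round(s["width"]*88,1),"yaw",y.round(2),"zaxis",r[:,2].round(4))
    print("tool shift",(r.T@d).round(1),"wz",round(y-yaw,2))
E
python3 - <<'E'
from h import *
s=camera_info("side")
print("side tape front",onz(s,349,266,38))
to([570.5,33,60],-8.4)
E
```

```text
side tape front [535.21777323  27.19957926  38.        ]
t 1.8167 pos [488.3  92.  342.3] F [0.48 0.92 1.04] w 20.7 yaw -7.55 zaxis [-1.0e-04  1.5e-03 -1.0e+00]
tool shift [ 89.4  48.1 282.2] wz 0.85
```

Request:
step_arm --deltas '[[[0, 0.011, 0.006, 0.03, 0, 0, 0.85], [0, 0.022, 0.012, 0.06, 0, 0, 0.85], [0, 0.033, 0.018, 0.09, 0, 0, 0.85], [0, 0.044, 0.024, 0.12, 0, 0, 0.85], [0, 0.055, 0.03, 0.15, 0, 0, 0.85], [0, 0.066, 0.036, 0.18, 0, 0, 0.85], [0, 0.077, 0.042, 0.21, 0, 0, 0.85], [0, 0.089, 0.048, 0.24, 0, 0, 0.85], [0, 0.089, 0.048, 0.24, 0, 0, 0.85], [0, 0.089, 0.048, 0.24, 0, 0, 0.85]]]'

```text
t: 2.65
eef_pos: [567.5, 27.5, 101.2]
eef_rot: [0.997, -0.075, -0.002, 0.0]
contact_force: [-0.3, 0.2, 0.9]
width: 0.002
```

Run:
```python
from h import *
import pickle
ci=camera_info("wrist");im=read_camera("wrist")
cv2.imwrite("pics/w2.png",im[0:480,100:540])
pickle.dump(ci,open("w2.pkl","wb"))
to([570.5,33,60],-8.4)
```

```text
t 2.7 pos [568.4  27.9 102.8] F [-0.76 -0.68  0.42] w 0.5 yaw -8.61 zaxis [-0.0014  0.     -1.    ]
tool shift [ 1.3 -5.4 42.8] wz -0.21
```

View pics/w2.png

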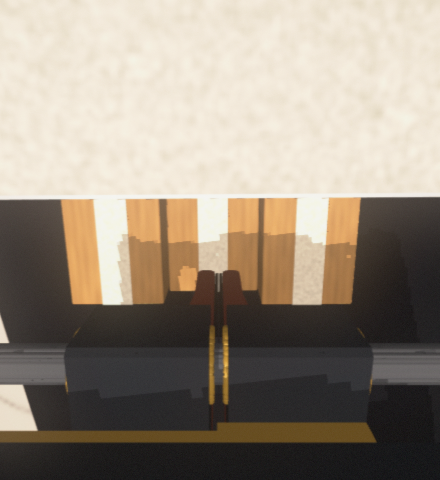

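The fingertips at (219,275) are over the middle carton, whose tape centre is about u=213 in this crop. Its gaps are at u≈165 and 262, and its front edge is at v≈290.

Run:
```python
from h import *
import pickle
np.set_printoptions(precision=1,suppress=True)
ci=pickle.load(open("w2.pkl","rb"));im=cv2.imread("pics/w2.png")
for v in (212,225):print(v,[(u,int(im[v,u].astype(int).sum())) for u in list(range(160,172))+list(range(192,202))+list(range(222,234))+list(range(255,268))])
for p in((297,200),(297,290),(312,215),(312,290)):
  pass
for u,v,n in((265,212,"gapL"),(313,212,"tape"),(361,212,"gapR"),(313,290,"front"),(313,200,"edge"),(313,196,"edge")):
  print(n,onz(ci,u,v,38))
print("board edge",onz(ci,313,196,75))
```

```text
212 [(160, 316), (161, 306), (162, 302), (163, 299), (164, 300), (165, 302), (166, 365), (167, 454), (168, 485), (169, 492), (170, 504), (171, 507), (192, 500), (193, 501), (194, 505), (195, 505), (196, 517), (197, 614), (198, 710), (199, 722), (200, 724), (201, 725), (222, 720), (223, 723), (224, 724), (225, 722), (226, 717), (227, 676), (228, 524), (229, 504), (230, 504), (231, 509), (232, 511), (233, 506), (255, 514), (256, 510), (257, 482), (258, 400), (259, 303), (260, 297), (261, 308), (262, 319), (263, 357), (264, 447), (265, 505), (266, 524), (267, 531)]
225 [(160, 361), (161, 301), (162, 291), (163, 286), (164, 290), (165, 292), (166, 305), (167, 354), (168, 432), (169, 484), (170, 494), (171, 494), (192, 494), (193, 508), (194, 509), (195, 510), (196, 508), (197, 583), (198, 687), (199, 715), (200, 718), (201, 722), (222, 717), (223, 721), (224, 718), (225, 722), (226, 718), (227, 670), (228, 530), (229, 498), (230, 502), (231, 503), (232, 509), (233, 511), (255, 500), (256, 492), (257, 463), (258, 385), (259, 301), (260, 297), (261, 300), (262, 309), (263, 363), (264, 460), (265, 505), (266, 517), (267, 516)]
gapL [597.2  56.   38. ]
tape [592.9  27.5  38. ]
gapR [588.5  -1.   38. ]
front [543.3  35.3  38. ]
edge [600.1  26.4  38. ]
edge [602.4  26.   38. ]
board edge [607.9  24.8  75. ]
```

Request:
step_arm --deltas '[[[0, 0.002, -0.003, 0.02, 0, 0, -0.2], [0, 0.002, -0.003, 0.035, 0, 0, -0.2], [0, 0.002, -0.003, 0.045, 0, 0, -0.2], [0, 0.002, -0.003, 0.053, 0, 0, -0.2], [0, 0.002, -0.003, 0.053, 0, 0, -0.2], [0, 0.002, -0.003, 0.053, 0, 0, -0.2]]]'

```text
t: 3.2
eef_pos: [571.6, 31.0, 50.5]
eef_rot: [0.997, -0.073, 0.0, -0.0]
contact_force: [0.2, -0.4, -0.1]
width: 0.005
```

```bash
python3 -c "
from h import *
to([570.5,30.7,41],-8.4)"
```

```text
t 3.2 pos [571.6  31.   50.5] F [ 0.15 -0.41 -0.12] w 0.5 yaw -8.36 zaxis [ 7.e-04  0.e+00 -1.e+00]
tool shift [-1.1  0.4  9.5] wz 0.04
```

Request:
step_arm --deltas '[[[0, 0, 0, 0.002, 0, 0, 0], [0, 0, 0, 0.004, 0, 0, 0], [0, 0, 0, 0.006, 0, 0, 0], [0, 0, 0, 0.008, 0, 0, 0], [0, 0, 0, 0.0085, 0, 0, 0], [0, 0, 0, 0.009, 0, 0, 0], [0, 0, 0, 0.0095, 0, 0, 0], [0, 0, 0, 0.0095, 0, 0, 0]]]'

```text
t: 3.87
eef_pos: [571.3, 30.8, 40.1]
eef_rot: [0.997, -0.073, -0.0, -0.0]
contact_force: [0.1, -0.2, -0.0]
width: 0.005
```

Request:
step_arm --deltas '[[[0, 0, 0, 0.0003, 0, 0, 0], [0, 0, 0, 0.0006, 0, 0, 0], [0, 0, 0, 0.0009, 0, 0, 0], [0, 0, 0, 0.001, 0, 0, 0]]]'

```text
t: 4.2
eef_pos: [571.4, 30.9, 39.1]
eef_rot: [0.997, -0.073, -0.0, -0.0]
contact_force: [-0.0, -0.7, 0.2]
width: 0.006
```

Request:
step_arm --deltas '[[[0, 0, 0, 0.0003, 0, 0, 0], [0, 0, 0, 0.0005, 0, 0, 0], [0, 0, 0, 0.0008, 0, 0, 0]]]'

```text
t: 4.45
eef_pos: [571.4, 30.9, 38.4]
eef_rot: [0.997, -0.073, 0.0, -0.0]
contact_force: [-0.3, 0.5, -0.3]
width: 0.01
```

Request:
step_arm --deltas '[[[0, 0, 0, 0.0003, 0, 0, 0], [0, 0, 0, 0.0005, 0, 0, 0], [0, 0, 0, 0.0005, 0, 0, 0]]]'

```text
t: 4.7
eef_pos: [571.3, 30.9, 37.8]
eef_rot: [0.997, -0.073, -0.0, -0.0]
contact_force: [0.2, 0.0, 1.0]
width: 0.004
```

Request:
step_arm --deltas '[[[0, 0, 0, 0.0003, 0, 0, 0], [0, 0, 0, 0.0005, 0, 0, 0], [0, 0, 0, 0.0005, 0, 0, 0]]]'

```text
t: 4.95
eef_pos: [571.4, 30.8, 37.4]
eef_rot: [0.997, -0.073, -0.0, -0.0]
contact_force: [-0.3, -0.3, 0.2]
width: 0.01
```

Request:
step_arm --deltas '[[[0, 0, 0, 0.0003, 0, 0, 0], [0, 0, 0, 0.0005, 0, 0, 0], [0, 0, 0, 0.0005, 0, 0, 0]]]'

```text
t: 5.2
eef_pos: [571.4, 30.8, 36.8]
eef_rot: [0.997, -0.073, -0.0, 0.0]
contact_force: [0.9, -0.7, 0.1]
width: 0.006
```

Request:
step_arm --deltas '[[[0, 0, 0, 0.0003, 0, 0, 0], [0, 0, 0, 0.0004, 0, 0, 0], [0, 0, 0, 0.0004, 0, 0, 0]]]'

```text
t: 5.45
eef_pos: [571.4, 30.8, 36.4]
eef_rot: [0.997, -0.073, -0.0, 0.0]
contact_force: [0.0, 0.3, -0.7]
width: 0.003
```

Request:
step_arm --deltas '[[[0, 0, 0, 0.0003, 0, 0, 0], [0, 0, 0, 0.0004, 0, 0, 0], [0, 0, 0, 0.0004, 0, 0, 0]]]'

```text
t: 5.7
eef_pos: [571.4, 30.8, 36.4]
eef_rot: [0.997, -0.073, 0.0, 0.0]
contact_force: [-1.2, -0.4, 5.2]
width: 0.006
```

Request:
step_arm --deltas '[[[0, 0, 0, 0.0003, 0, 0, 0], [0, 0, 0, 0.0004, 0, 0, 0], [0, 0, 0, 0.0004, 0, 0, 0]]]'

```text
t: 5.95
eef_pos: [571.4, 30.8, 36.3]
eef_rot: [0.997, -0.073, 0.0, -0.0]
contact_force: [-3.1, -1.2, 8.7]
width: 0.002
```

Contact at z≈36.4, so the mat is about 4.4 mm high. Stiffness is about 10 N/mm.

Request:
step_arm --deltas '[[[0, 0, 0, 0.0002, 0, 0, 0], [0, 0, 0, 0.0004, 0, 0, 0], [0, 0, 0, 0.0004, 0, 0, 0]]]'

```text
t: 6.2
eef_pos: [571.5, 30.8, 36.3]
eef_rot: [0.997, -0.073, 0.0, -0.0]
contact_force: [-4.1, 0.3, 13.0]
width: 0.005
```

Request:
step_arm --deltas '[[[0, 0, 0, 0, 0, 0, 0], [0, 0, 0, 0, 0, 0, 0]]]'

```text
t: 6.37
eef_pos: [571.4, 30.9, 36.3]
eef_rot: [0.997, -0.073, 0.0, -0.0]
contact_force: [-4.2, -0.5, 13.5]
width: 0.007
```

Request:
step_arm --deltas '[[[0, -0.0005, 0, 0, 0, 0, 0], [0, -0.0015, 0, 0, 0, 0, 0], [0, -0.003, 0, 0, 0, 0, 0], [0, -0.0045, 0, 0, 0, 0, 0], [0, -0.006, 0, 0, 0, 0, 0], [0, -0.008, 0, 0, 0, 0, 0]]]'

```text
t: 6.87
eef_pos: [566.1, 32.0, 36.3]
eef_rot: [0.997, -0.073, 0.003, -0.0]
contact_force: [4.3, -1.1, 6.1]
width: 0.01
```

Run:
```python
from h import *
im=read_camera("wrist");cv2.imwrite("pics/w3.png",im[150:330,140:500])
to([432,51.4,36.3],-8.4)
```

```text
t 6.9167 pos [565.7  32.1  36.4] F [ 3.35 -0.49  6.44] w 0.6 yaw -8.38 zaxis [ 5.1e-03  1.0e-04 -1.0e+00]
tool shift [-135.1    0.3   -0.6] wz 0.02
```

Request:
step_arm --deltas '[[[0, 0, 0, 0.0003, 0, 0, 0], [0, 0, 0, 0.0005, 0, 0, 0], [0, 0, 0, 0.0006, 0, 0, 0], [0, 0, 0, 0.0006, 0, 0, 0]]]'

```text
t: 7.25
eef_pos: [565.7, 32.1, 36.3]
eef_rot: [0.997, -0.073, 0.002, -0.0]
contact_force: [0.9, 0.1, 13.1]
width: 0.005
```

View pics/w3.png

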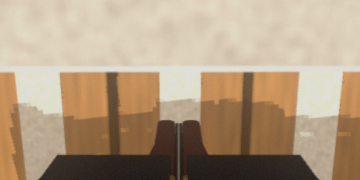

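The crop shows the fingers on the tape between gaps at u≈112 and 248; the front end is hidden by the gripper. Force is back at 13 N, so I'll draw on and watch it.

Request:
step_arm --deltas '[[[0, -0.001, 0, 0, 0, 0, 0], [0, -0.002, 0, 0, 0, 0, 0], [0, -0.003, 0, 0, 0, 0, 0], [0, -0.004, 0, 0, 0, 0, 0]]]'

```text
t: 7.58
eef_pos: [563.2, 32.6, 36.3]
eef_rot: [0.997, -0.073, 0.004, -0.0]
contact_force: [6.1, -0.5, 8.6]
width: 0.004
```

Request:
step_arm --deltas '[[[0, -0.001, 0, 0.0001, 0, 0, 0], [0, -0.002, 0, 0.0002, 0, 0, 0], [0, -0.003, 0, 0.0002, 0, 0, 0], [0, -0.004, 0, 0.0002, 0, 0, 0]]]'

```text
t: 7.92
eef_pos: [559.6, 33.2, 36.3]
eef_rot: [0.997, -0.073, 0.004, -0.0]
contact_force: [5.9, -0.8, 9.4]
width: 0.004
```

Request:
step_arm --deltas '[[[0, -0.002, 0, 0.0001, 0, 0, 0], [0, -0.004, 0, 0.0002, 0, 0, 0], [0, -0.006, 0, 0.0003, 0, 0, 0], [0, -0.008, 0, 0.0003, 0, 0, 0], [0, -0.01, 0, 0.0003, 0, 0, 0]]]'

```text
t: 8.33
eef_pos: [550.3, 34.7, 36.3]
eef_rot: [0.997, -0.073, 0.005, -0.0]
contact_force: [6.5, -0.9, 11.6]
width: 0.004
```

Run:
```python
from h import *
im=read_camera("side");cv2.imwrite("pics/s1.png",cv2.resize(im[200:320,260:420],None,fx=4,fy=4,interpolation=cv2.INTER_CUBIC))
to([432,51.4,36.3],-8.4)
```

```text
t 8.3833 pos [550.   34.7  36.3] F [ 5.84 -0.99 11.46] w 0.7 yaw -8.37 zaxis [ 9.3e-03  3.0e-04 -1.0e+00]
tool shift [-119.1    0.7   -1.1] wz 0.03
```

View pics/s1.png

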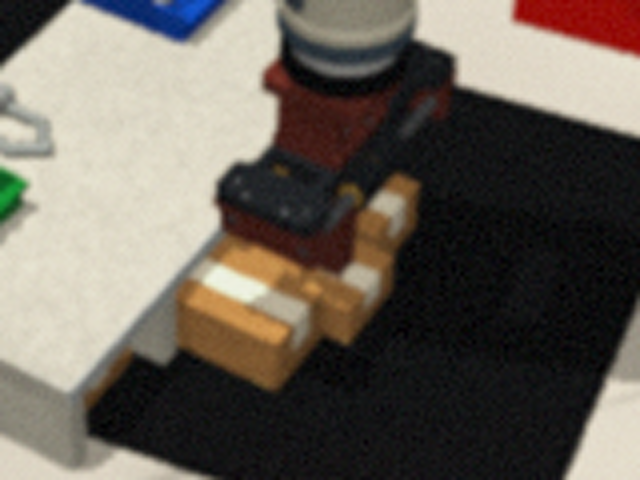

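The middle carton's front now stands clearly ahead of the left neighbour, so it is following the finger. Continuing.

Request:
step_arm --deltas '[[[0, -0.002, 0, 0, 0, 0, 0], [0, -0.005, 0, 0.0001, 0, 0, 0], [0, -0.008, 0, 0.0001, 0, 0, 0], [0, -0.011, 0, 0.0001, 0, 0, 0], [0, -0.014, 0, 0.0001, 0, 0, 0], [0, -0.017, 0, 0.0001, 0, 0, 0], [0, -0.02, 0, 0.0001, 0, 0, 0]]]'

```text
t: 8.97
eef_pos: [530.9, 37.7, 36.3]
eef_rot: [0.997, -0.073, 0.005, -0.001]
contact_force: [7.0, -1.2, 11.9]
width: 0.008
```

Request:
step_arm --deltas '[[[0, -0.003, 0, 0, 0, 0, 0], [0, -0.006, 0, 0, 0, 0, 0], [0, -0.009, 0, 0, 0, 0, 0], [0, -0.012, 0, 0, 0, 0, 0], [0, -0.015, 0, 0, 0, 0, 0], [0, -0.018, 0, 0, 0, 0, 0], [0, -0.02, 0, 0, 0, 0, 0]]]'

```text
t: 9.55
eef_pos: [511.2, 40.6, 36.3]
eef_rot: [0.997, -0.073, 0.005, -0.001]
contact_force: [7.2, -0.8, 13.3]
width: 0.009
```

Request:
step_arm --deltas '[[[0, -0.003, 0, 0, 0, 0, 0], [0, -0.006, 0, -0.0001, 0, 0, 0], [0, -0.009, 0, -0.0001, 0, 0, 0], [0, -0.012, 0, -0.0001, 0, 0, 0], [0, -0.015, 0, -0.0001, 0, 0, 0], [0, -0.018, 0, -0.0002, 0, 0, 0], [0, -0.021, 0, -0.0002, 0, 0, 0], [0, -0.024, 0, -0.0002, 0, 0, 0]]]'

```text
t: 10.22
eef_pos: [487.4, 44.2, 36.3]
eef_rot: [0.997, -0.073, 0.005, -0.001]
contact_force: [7.2, -2.2, 13.1]
width: 0.002
```

Request:
step_arm --deltas '[[[0, -0.003, 0, 0, 0, 0, 0], [0, -0.006, 0, 0, 0, 0, 0], [0, -0.009, 0, -0.0001, 0, 0, 0], [0, -0.012, 0, -0.0001, 0, 0, 0], [0, -0.015, 0, -0.0001, 0, 0, 0], [0, -0.018, 0, -0.0001, 0, 0, 0], [0, -0.021, 0, -0.0001, 0, 0, 0], [0, -0.024, 0, -0.0001, 0, 0, 0]]]'

```text
t: 10.88
eef_pos: [463.8, 47.7, 36.3]
eef_rot: [0.997, -0.073, 0.005, -0.001]
contact_force: [7.0, -1.4, 13.4]
width: 0.001
```

Request:
step_arm --deltas '[[[0, -0.003, 0, -0.0001, 0, 0, 0], [0, -0.006, 0, -0.0001, 0, 0, 0], [0, -0.009, 0, -0.0001, 0, 0, 0], [0, -0.012, 0, -0.0002, 0, 0, 0], [0, -0.015, 0, -0.0002, 0, 0, 0], [0, -0.018, 0, -0.0002, 0, 0, 0], [0, -0.021, 0, -0.0002, 0, 0, 0], [0, -0.024, 0, -0.0002, 0, 0, 0]]]'

```text
t: 11.55
eef_pos: [439.9, 51.3, 36.3]
eef_rot: [0.997, -0.073, 0.005, -0.001]
contact_force: [7.5, -0.7, 11.8]
width: 0.007
```

Request:
step_arm --deltas '[[[0, -0.003, 0, 0, 0, 0, 0], [0, -0.006, 0, -0.0001, 0, 0, 0], [0, -0.009, 0, -0.0002, 0, 0, 0], [0, -0.011, 0, -0.0003, 0, 0, 0], [0, -0.012, 0, -0.0005, 0, 0, 0], [0, -0.012, 0, -0.0015, 0, 0, 0], [0, -0.012, 0, -0.005, 0, 0, 0], [0, -0.012, 0, -0.012, 0, 0, 0], [0, -0.012, 0, -0.025, 0, 0, 0], [0, -0.012, 0, -0.04, 0, 0, 0]]]'

```text
t: 12.38
eef_pos: [421.6, 52.6, 74.6]
eef_rot: [0.997, -0.073, -0.002, 0.0]
contact_force: [0.5, 0.3, -0.5]
width: 0.003
```

Request:
step_arm --deltas '[[[0, 0, 0, -0.03, 0, 0, 0], [0.0878, 0.01, 0, -0.06, 0, 0, 0], [0.0878, 0.02, 0, -0.09, 0, 0, 0], [0.0878, 0.035, 0, -0.12, 0, 0, 0], [0.0878, 0.05, 0, -0.15, 0, 0, 0], [0.0878, 0.065, 0, -0.17, 0, 0, 0], [0.0878, 0.07, 0, -0.17, 0, 0, 0], [0.0878, 0.07, 0, -0.17, 0, 0, 0]]]'

```text
t: 13.05
eef_pos: [493.1, 42.4, 245.4]
eef_rot: [0.997, -0.073, 0.001, -0.0]
contact_force: [-0.0, 1.1, -0.1]
width: 0.495
```

Run:
```python
from h import *
import pickle
ci=camera_info("wrist");im=read_camera("wrist");cv2.imwrite("pics/w4.png",im)
pickle.dump(ci,open("w4.pkl","wb"))
to([494,44,60],-8.4)
```

```text
t 13.1 pos [491.3  42.4 243.9] F [-0.11  0.45 -0.81] w 47.7 yaw -8.39 zaxis [-0.0015 -0.     -1.    ]
tool shift [  2.7  -2.  183.9] wz 0.01
```

View pics/w4.png

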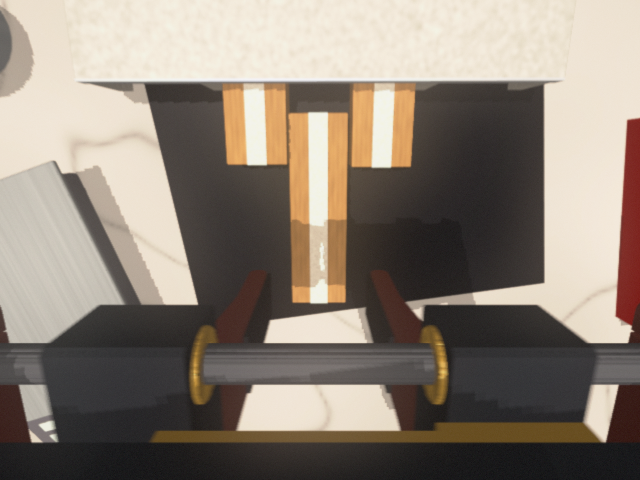

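The carton now lies free: its rear edge is at v≈113 (below the board edge at v≈80), its front at v≈302, with tape along u≈318. The neighbours are still in place. The left platter edge runs (52,162)–(135,305).

Run:
```python
from h import *
import pickle
np.set_printoptions(precision=1,suppress=True)
ci=pickle.load(open("w4.pkl","rb"));im=cv2.imread("pics/w4.png")
A=onz(ci,318.5,113,36.4);B=onz(ci,318.5,302.5,36.4);d=A-B
# brown side midpoints in several rows
g=cv2.cvtColor(im,cv2.COLOR_BGR2HSV);m=(g[...,2]>70)
P=[]
for v in range(125,295,10):
  u=291
  row=np.where(m[v,282:356])[0]+282; P.append(((row.min()+row.max())/2,v,row.max()-row.min()))
P=np.array(P);print(P[::4])
k=np.polyfit(P[:,1],P[:,0],1)
A=onz(ci,np.polyval(k,113),113,36.4);B=onz(ci,np.polyval(k,302.5),302.5,36.4);d=A-B
print("rear",A,"front",B,"len",np.linalg.norm(d),"yaw",np.degrees(np.arctan2(d[1],d[0])))
for u in(235,318,380):print("edge",onz(ci,u,81,73.4))
print("nbr fronts",onz(ci,256,165,48),onz(ci,382,167,44))
C=(A+B)/2;print("centre",C)
to([C[0],C[1],60],np.degrees(np.arctan2(d[1],d[0])))
```

```text
[[318.5 125.   73. ]
 [318.5 165.   73. ]
 [318.5 205.   73. ]
 [317.5 245.   57. ]
 [318.  285.   56. ]]
rear [583.4  29.4  36.4] front [396.2  58.6  36.4] len 189.46417197152905 yaw -8.870749295500325
edge [615.8  93.8  73.4]
edge [605.9  26.7  73.4]
edge [598.5 -23.5  73.4]
nbr fronts [545.7  93.7  48. ] [526.5 -22.3  44. ]
centre [489.8  44.   36.4]
t 13.1 pos [491.3  42.4 243.9] F [-0.1  0.5 -0.8] w 47.7 yaw -8.39 zaxis [-0. -0. -1.]
tool shift [ -1.5  -1.4 183.9] wz 0.48
```

Request:
step_arm --deltas '[[[0.0878, 0, -0.001, 0.02, 0, 0, 0.5], [0.0878, 0, -0.001, 0.05, 0, 0, 0.5], [0.0878, 0, -0.001, 0.08, 0, 0, 0.5], [0.0878, -0.001, -0.001, 0.11, 0, 0, 0.5], [0.0878, -0.001, -0.001, 0.14, 0, 0, 0.5], [0.0878, -0.001, -0.001, 0.165, 0, 0, 0.5], [0.0878, -0.001, -0.001, 0.18, 0, 0, 0.5], [0.0878, -0.001, -0.001, 0.18, 0, 0, 0.5], [0.0878, -0.001, -0.001, 0.18, 0, 0, 0.5]]]'

```text
t: 13.85
eef_pos: [488.6, 43.6, 63.0]
eef_rot: [0.997, -0.077, -0.003, 0.0]
contact_force: [0.1, 1.6, -0.5]
width: 0.999
```

```bash
python3 -c "
from h import *
to([489.8,44,8.5],-8.8)"
```

```text
t 13.85 pos [488.6  43.6  63. ] F [ 0.15  1.55 -0.46] w 87.9 yaw -8.86 zaxis [-5.6e-03 -3.0e-04 -1.0e+00]
tool shift [ 1.4 -0.6 54.4] wz -0.06
```

Request:
step_arm --deltas '[[[0.0878, 0.001, 0, 0.015, 0, 0, 0], [0.0878, 0.001, 0, 0.03, 0, 0, 0], [0.0878, 0.001, 0, 0.042, 0, 0, 0], [0.0878, 0.001, 0, 0.049, 0, 0, 0], [0.0878, 0.001, 0, 0.053, 0, 0, 0], [0.0878, 0.001, 0, 0.054, 0, 0, 0], [0.0878, 0.001, 0, 0.054, 0, 0, 0]]]' --squeeze 30

```text
t: 14.43
eef_pos: [492.6, 43.5, 11.0]
eef_rot: [0.997, -0.077, 0.0, -0.0]
contact_force: [0.4, -0.5, 0.3]
width: 0.999
```

```bash
python3 -c "
from h import *
to([489.8,44,8.5],-8.8)"
```

```text
t 14.4333 pos [492.6  43.5  11. ] F [ 0.42 -0.48  0.32] w 87.9 yaw -8.87 zaxis [ 4.e-04  0.e+00 -1.e+00]
tool shift [-2.8 -0.   2.5] wz -0.07
```

Request:
step_arm --deltas '[[[0.0878, -0.001, 0, 0.001, 0, 0, 0], [0.0878, -0.0025, 0, 0.002, 0, 0, 0], [0.06, -0.0025, 0, 0.002, 0, 0, 0], [0.04, -0.0025, 0, 0.002, 0, 0, 0], [0.04, -0.0025, 0, 0.002, 0, 0, 0], [0.04, -0.0025, 0, 0.002, 0, 0, 0], [0.04, -0.0025, 0, 0.002, 0, 0, 0], [0.04, -0.0025, 0, 0.002, 0, 0, 0]]]' --squeeze 30

```text
t: 15.1
eef_pos: [490.0, 43.8, 8.6]
eef_rot: [0.997, -0.077, 0.0, 0.0]
contact_force: [-0.4, -1.0, 1.1]
width: 0.638
```

Request:
step_arm --deltas '[[[0.04, 0, 0, 0, 0, 0, 0], [0.04, 0, 0, 0, 0, 0, 0], [0.04, 0, 0, 0, 0, 0, 0]]]'

```text
t: 15.35
eef_pos: [489.9, 43.8, 8.6]
eef_rot: [0.997, -0.077, 0.0, 0.0]
contact_force: [0.0, -0.8, 1.9]
width: 0.641
```

Gripped (opening 56.4 mm, as the carton's width). Lifting.

Request:
step_arm --deltas '[[[0.04, 0, 0, -0.003, 0, 0, 0], [0.04, 0, 0, -0.01, 0, 0, 0], [0.04, 0, 0, -0.025, 0, 0, 0], [0.04, 0, 0, -0.045, 0, 0, 0], [0.04, 0, 0, -0.065, 0, 0, 0], [0.04, 0, 0, -0.085, 0, 0, 0], [0.04, 0, 0, -0.105, 0, 0, 0], [0.04, 0, 0, -0.12, 0, 0, 0], [0.04, 0, 0, -0.12, 0, 0, 0], [0.04, 0, 0, -0.12, 0, 0, 0]]]'

```text
t: 16.18
eef_pos: [490.1, 43.9, 129.1]
eef_rot: [0.997, -0.077, 0.001, -0.0]
contact_force: [0.6, -0.8, -5.3]
width: 0.636
```

Run:
```python
from h import *
import pickle
np.set_printoptions(precision=1,suppress=True)
# platter corners: refine from side image lines
im=cv2.imread("pics/side0.png");s=camera_info("side")
cv2.imwrite("pics/plat.png",cv2.resize(im[315:455,250:440],None,fx=4,fy=4,interpolation=cv2.INTER_CUBIC))
to([445,345,130],12.5)
```

```text
t 16.1833 pos [490.1  43.9 129.1] F [ 0.6 -0.8 -5.3] w 56.0 yaw -8.87 zaxis [ 0.  0. -1.]
tool shift [ -91.  -290.5   -0.9] wz -21.37
```

View pics/plat.png

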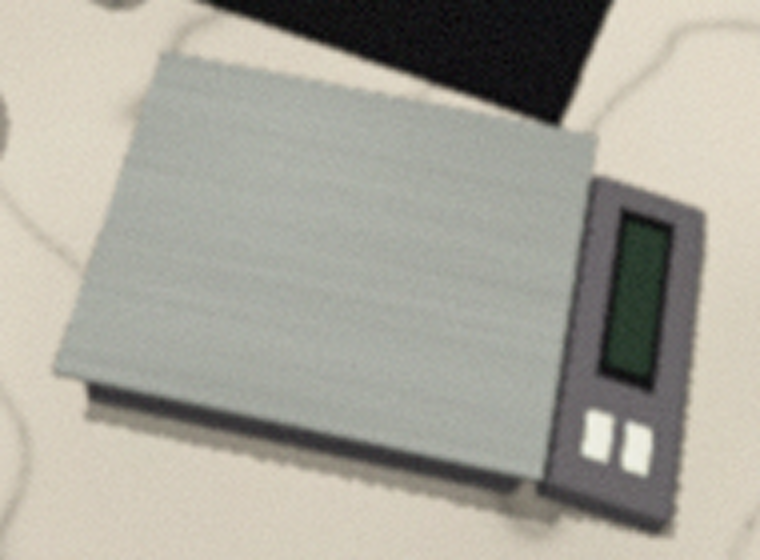

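The platter's corners in this 4x crop (offset 250,315) are (162,55), (597,137), (545,480) and (57,373). The console is on the right, which is −x. The carton weighs about 5.3 N.

Run:
```python
from h import *
import pickle
np.set_printoptions(precision=1,suppress=True)
s=camera_info("side")
c=np.array([onz(s,250+a/4,315+b/4,56) for a,b in((162,55),(597,137),(545,480),(57,373))])
print(c);print([np.linalg.norm(c[i]-c[i-1]) for i in range(4)])
d1=c[0]-c[1];d2=c[3]-c[2];yaw=[np.degrees(np.arctan2(d[1],d[0])) for d in(d1,d2)];print("side centre",c.mean(0),yaw)
ci=pickle.load(open("w1.pkl","rb"))
w=np.array([onz(ci,*p,56) for p in((150,143),(0,190),(217,304))])
dx=w[0]-w[2];dy=w[1]-w[0]
print("w1",w,np.degrees(np.arctan2(dx[1],dx[0])),np.degrees(np.arctan2(-dy[0],dy[1])))
y=np.radians(12.8);R=np.array([[np.cos(y),-np.sin(y)],[np.sin(y),np.cos(y)]]);print("centre from w1 corner",w[0][:2]+R@[-120,100])
to([445,345,130],12.5)
```

```text
[[576.5 274.7  56. ]
 [341.7 229.8  56. ]
 [305.1 424.9  56. ]
 [539.  468.2  56. ]]
[np.float64(197.08580911602985), np.float64(239.05286619357346), np.float64(198.48515690454477), np.float64(237.86926451686693)]
side centre [440.6 349.4  56. ] [np.float64(10.819037183573514), np.float64(10.481974591364336)]
w1 [[575.9 273.6  56. ]
 [546.9 461.1  56. ]
 [370.9 237.3  56. ]] 10.047114050415493 8.78969099920669
centre from w1 corner [436.7 344.5]
t 16.1833 pos [490.1  43.9 129.1] F [ 0.6 -0.8 -5.3] w 56.0 yaw -8.87 zaxis [ 0.  0. -1.]
tool shift [ -91.  -290.5   -0.9] wz -21.37
```

Request:
step_arm --deltas '[[[0.04, -0.003, -0.008, 0, 0, 0, 0], [0.04, -0.008, -0.025, 0, 0, 0, -1.5], [0.04, -0.018, -0.055, 0, 0, 0, -3.5], [0.04, -0.028, -0.085, 0, 0, 0, -5.5], [0.04, -0.038, -0.115, 0, 0, 0, -7.5], [0.04, -0.048, -0.145, 0, 0, 0, -9.5], [0.04, -0.058, -0.175, 0, 0, 0, -11.5], [0.04, -0.068, -0.205, 0, 0, 0, -13.5], [0.04, -0.076, -0.23, 0, 0, 0, -15.5], [0.04, -0.083, -0.25, 0, 0, 0, -17]]]'

```text
t: 17.02
eef_pos: [444.7, 305.7, 126.9]
eef_rot: [0.997, 0.072, -0.001, 0.0]
contact_force: [1.0, 0.3, -4.7]
width: 0.635
```

Request:
step_arm --deltas '[[[0.04, -0.003, -0.02, 0, 0, 0, -1.5], [0.04, -0.003, -0.033, 0, 0, 0, -2.4], [0.04, -0.003, -0.04, 0, 0, 0, -2.4], [0.04, -0.003, -0.044, 0, 0, 0, -2.4], [0.04, -0.003, -0.044, 0, 0, 0, -2.4], [0.04, -0.003, -0.044, 0, 0, 0, -2.4]]]'

```text
t: 17.52
eef_pos: [437.2, 346.0, 128.2]
eef_rot: [0.996, 0.091, -0.0, 0.0]
contact_force: [-0.2, 0.1, -4.2]
width: 0.635
```

Run:
```python
from h import *
import pickle
im=read_camera("wrist");pickle.dump(camera_info("wrist"),open("w5.pkl","wb"));cv2.imwrite("pics/w5.png",im)
to([440.5,349,70],10.5)
```

```text
t 17.5667 pos [437.3 345.9 128.3] F [ 0.84 -1.14 -3.77] w 56.1 yaw 10.46 zaxis [-5.e-04 -6.e-04 -1.e+00]
tool shift [ 3.7 -2.5 58.3] wz -0.04
```

View pics/w5.png

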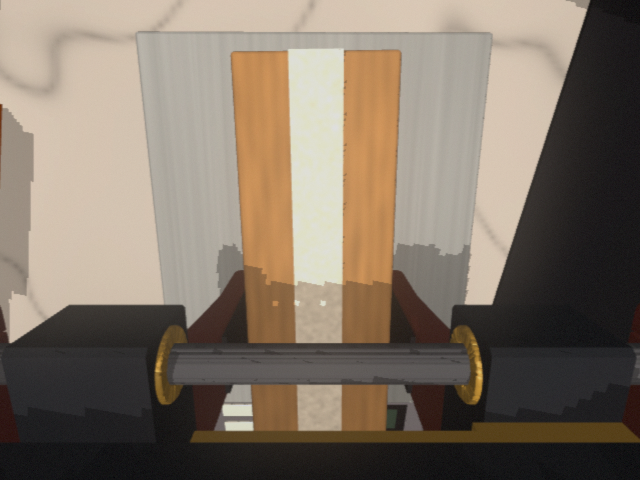

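Carton and platter are parallel and laterally centred. The platter's far edge is at (138..491, 33), with the carton's rear edge at v≈51.

Run:
```python
from h import *
import pickle
np.set_printoptions(precision=1,suppress=True)
ci=pickle.load(open("w5.pkl","rb"))
a=onz(ci,138,33,56);b=onz(ci,491,33.5,56);y=np.radians(10.5);e=np.array([np.cos(y),np.sin(y)])
print(a,b,np.linalg.norm(a-b),"centre",(a+b)[:2]/2-120*e)
r=onz(ci,316,51,156);print("carton rear",r,"centre",r[:2]-95*e)
```

```text
[542.2 468.1  56. ] [577.7 274.3  56. ] 196.98730455419891 centre [441.9 349.3]
carton rear [531.5 364.8 156. ] centre [438.1 347.5]
```

Request:
step_arm --deltas '[[[0.04, 0.001, -0.001, 0.01, 0, 0, 0], [0.04, 0.002, -0.002, 0.025, 0, 0, 0], [0.04, 0.003, -0.0025, 0.04, 0, 0, 0], [0.04, 0.0035, -0.0025, 0.05, 0, 0, 0], [0.04, 0.0035, -0.0025, 0.057, 0, 0, 0], [0.04, 0.0035, -0.0025, 0.062, 0, 0, 0], [0.04, 0.0035, -0.0025, 0.063, 0, 0, 0], [0.04, 0.0035, -0.0025, 0.063, 0, 0, 0], [0.04, 0.0035, -0.0025, 0.063, 0, 0, 0]]]'

```text
t: 18.32
eef_pos: [440.6, 350.1, 66.0]
eef_rot: [0.996, 0.092, 0.0, -0.0]
contact_force: [0.2, 0.2, -4.4]
width: 0.636
```

Request:
step_arm --deltas '[[[0.04, 0, 0, 0.0004, 0, 0, 0], [0.04, 0, 0, 0.0008, 0, 0, 0], [0.04, 0, 0, 0.0012, 0, 0, 0], [0.04, 0, 0, 0.0016, 0, 0, 0], [0.04, 0, 0, 0.002, 0, 0, 0], [0.04, 0, 0, 0.002, 0, 0, 0]]]'

```text
t: 18.82
eef_pos: [440.2, 349.9, 63.6]
eef_rot: [0.996, 0.092, 0.0, -0.0]
contact_force: [0.1, -0.6, -5.1]
width: 0.638
```

Request:
step_arm --deltas '[[[0.04, 0, 0, 0.0004, 0, 0, 0], [0.04, 0, 0, 0.0008, 0, 0, 0], [0.04, 0, 0, 0.0012, 0, 0, 0], [0.04, 0, 0, 0.0016, 0, 0, 0], [0.04, 0, 0, 0.002, 0, 0, 0], [0.04, 0, 0, 0.002, 0, 0, 0]]]'

```text
t: 19.32
eef_pos: [440.2, 349.9, 61.5]
eef_rot: [0.996, 0.092, -0.0, 0.0]
contact_force: [-0.5, 0.3, -4.5]
width: 0.64
```

Request:
step_arm --deltas '[[[0.04, 0, 0, 0.0003, 0, 0, 0], [0.04, 0, 0, 0.0006, 0, 0, 0], [0.04, 0, 0, 0.0009, 0, 0, 0], [0.04, 0, 0, 0.0009, 0, 0, 0]]]'

```text
t: 19.65
eef_pos: [440.3, 349.9, 60.7]
eef_rot: [0.996, 0.092, 0.0, -0.0]
contact_force: [-0.8, -0.4, -4.2]
width: 0.637
```

Request:
step_arm --deltas '[[[0.04, 0, 0, 0.0003, 0, 0, 0], [0.04, 0, 0, 0.0005, 0, 0, 0], [0.04, 0, 0, 0.0005, 0, 0, 0]]]'

```text
t: 19.9
eef_pos: [440.3, 349.9, 60.7]
eef_rot: [0.996, 0.092, 0.0, -0.0]
contact_force: [-1.0, -1.6, 5.2]
width: 0.635
```

Request:
step_arm --deltas '[[[0.04, 0, 0, 0.0003, 0, 0, 0], [0.04, 0, 0, 0.0004, 0, 0, 0], [0.04, 0, 0, 0.0004, 0, 0, 0]]]'

```text
t: 20.15
eef_pos: [440.3, 349.9, 60.7]
eef_rot: [0.996, 0.092, 0.0, -0.0]
contact_force: [-2.6, -2.6, 9.2]
width: 0.637
```

It is resting on the platter. I'll ease off the press, open and retreat straight up.

Request:
step_arm --deltas '[[[0.04, 0, 0, -0.0003, 0, 0, 0], [0.04, 0, 0, -0.0006, 0, 0, 0], [0.0878, 0, 0, -0.0006, 0, 0, 0], [0.0878, 0, 0, -0.0006, 0, 0, 0], [0.0878, 0, 0, -0.0006, 0, 0, 0], [0.0878, 0, 0, -0.0006, 0, 0, 0], [0.0878, 0, 0, -0.0006, 0, 0, 0]]]'

```text
t: 20.73
eef_pos: [440.4, 350.0, 60.3]
eef_rot: [0.996, 0.092, 0.0, -0.0]
contact_force: [0.0, -0.1, 0.9]
width: 0.974
```

Request:
step_arm --deltas '[[[0.0878, 0, 0, -0.004, 0, 0, 0], [0.0878, 0, 0, -0.015, 0, 0, 0], [0.0878, 0, 0, -0.03, 0, 0, 0], [0.0878, 0, 0, -0.055, 0, 0, 0], [0.0878, 0, 0, -0.085, 0, 0, 0], [0.0878, 0, 0, -0.115, 0, 0, 0], [0.0878, 0, 0, -0.145, 0, 0, 0], [0.0878, 0, 0, -0.16, 0, 0, 0], [0.0878, 0, 0, -0.16, 0, 0, 0], [0.0878, 0, 0, -0.16, 0, 0, 0]]]'

```text
t: 21.57
eef_pos: [440.6, 350.2, 221.7]
eef_rot: [0.996, 0.092, 0.001, -0.001]
contact_force: [0.7, -0.7, -0.5]
width: 0.998
```

Run:
```python
from h import *
import pickle
ci=camera_info("wrist");im=read_camera("wrist");pickle.dump(ci,open("w6.pkl","wb"))
b=read_camera("side")
c=read_camera("scene")
cv2.imwrite("pics/w6.png",im)
cv2.imwrite("pics/fin.png",np.vstack([np.hstack([im[:300,:],cv2.resize(c[110:260,220:480],(160,300))]),cv2.resize(b[180:460,190:450],(800,300))])[:600])
to([440.5,349,70],10.5)
```

```text
t 21.7167 pos [439.5 349.3 219.1] F [0.14 0.04 0.78] w 87.9 yaw 10.52 zaxis [-0.002  -0.0015 -1.    ]
tool shift [  1.3   0.3 149.1] wz 0.02
```

View pics/fin.png

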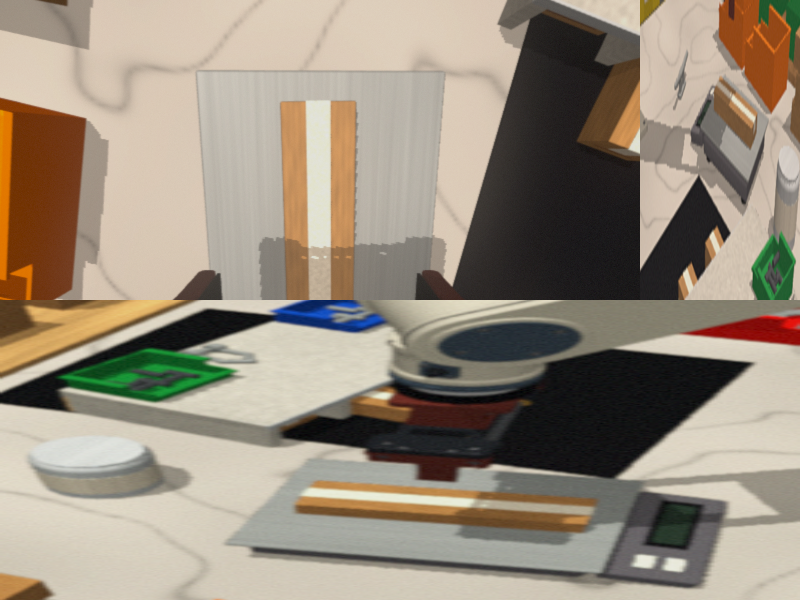

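The carton lies flat and central on the platter with both ends inside its edges, the gripper is clear above, and the neighbours are under the shelf as before. Handing in.

```bash
python3 -c "
from plant import *
print(close_job())"
```

```text
the job is handed in; nothing more can be done
None
```

The middle carton is drawn clear of the shelf and now lies flat on the scale platter. I handed the job in at about 22 s; the hand-in gave no verdict.

- **Drawing:** I pressed on the carton's top and drew it about 142 mm along its axis. The force readings stayed at or below 13.5 N. At the very start they fell to about 6 N, where the finger may have slipped slightly, so I pressed back to 13 N. The camera then put the carton's rear end about 22 mm in front of the shelf edge.
- **Gripping and placing:** I gripped the sides at 30 N (opening 56 mm, matching the carton's width) and lifted it; the wrist force suggests about 0.5 kg. I lowered it in sub-millimetre steps until the wrist read about 9 N upward, eased off and let go.
- **Last checks:** The final pictures show the carton lying flat and parallel to the platter, with both ends inside its edges and the gripper clear above.
- **Neighbours:** After the draw, their front ends measured within about 3 mm of where they started. That is about the accuracy of that rough reading, so I saw no movement. The final pictures show them only partly.
- **Disagreements:** My first coarse side-camera reading of the carton was about 35 mm off. I re-measured it with the wrist camera before acting. The platter centre agreed to about 1.5 mm between the side and wrist cameras.

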